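# Clear the drilling jig's catch tray and eject the drilled block

### The arm

A 6-joint arm with a two-finger parallel gripper is mounted at the origin on the work surface. World frame = base frame: x ahead of the robot, y to its left, z up, the work surface at z = 0. Lengths are in m, angles in degrees, forces in N, time in s.
With the tool pointing down it reaches from about 0.4 to 0.825 m from the base axis. Payload 7 kg.
Tool frame: the origin (TCP) lies between the finger pads; the fingertips stand 19 mm ahead of it and the grasp point (between the pads) is the TCP; x points along the fingers, y is the direction in which the jaws open and shut, and the axes are right-handed (so a half turn about x gives the same grasp; the last joint's range is limited). The gripper opens to 88 mm and grips with 3 to 60 N. Pads are 19 mm wide; open, the fingers measure 130 mm over their backs; the gripper's body (78 mm by 193 mm) begins 47 mm behind the grasp point.
Start: joints at [-59.181, 20.546, 0.682, 0, -70.136, -16.507], TCP at [0.167, -0.654, 0.246] pointing down, gripper open.
Joint ranges: [-176.03, 176.03], [-82.01, 121.73], [-58.28, 71.71], [-173.87, 95.51], [-174.79, -0.11], [-173.66, 173.66]. Speed limits (degrees/s): [136.94, 136.94, 172.46, 180, 180, 180].

### API

Orientations are given as [roll, pitch, yaw] about the fixed x, y, z axes, in that order (R = Rz(yaw) Ry(pitch) Rx(roll)).
In Python, from plant import r gives the robot as it stands.
- The arm moves only by the tool send_rows, never from a script. Its argument "plan" is a list of rows, each a list of 2 entries, a list of its own where there are three numbers: the shift along the tool's x, y, z scaled (see below), then the turn, a rotation vector about the tool's x, y, z scaled (see below). A call has exactly 5 rows; each row is the pose to reach, as a shift and turn from the pose measured when the call began, along the tool's axes at that moment; what a row does not reach only later rows make up. The controller multiplies each number of a shift by 0.15 m and each number of a turn by pi/4 rad. A row lasts 1/10 s, in which the tool goes at most 50 mm and 8.59 degrees, less where a joint would pass 70% of its speed; a pose out of reach is approached as far as the arm can. A call with a number of a shift or a turn outside -1 to 1 is refused whole. A call with a gripper value outside its range is refused whole. "jaw" is the opening, from -1 (shut) to 1 (fully open), so that 0 is half open, set as the call begins (left out, the last holds). The fingers move at their own pace and stop on an object; "force" is the grip in N (left out, the last holds). Time passes only in rows, so rows that repeat a pose let the fingers close, or fill a call up. It gives the time, the measured TCP pose, the force and the opening at its end, in the units of the state.
- r.get_state(): the state, without advancing time (a new reading comes with each control period).
- r.capture(name): name is "scene" or "top" or "wrist"; returns a dict with "color" (400x640x3 uint8, red, green, blue), "range_z" (400x640 float32, m along the optical axis (not along the pixel's ray), 0 where there is no reading), "mtx" (3x3 intrinsics, pixels), "pose" (4x4, takes a point from camera to world coordinates). Camera axes: x right, y down, z forward; pixel columns grow to the right and rows downward; lengths in m; the calibration is good to about 2 mm. A picture is of the moment at which its call begins.
- r.close_job(): hands the job in, once; it reports no verdict.
Trained networks look in a picture, given as the dict that the camera call returned (one of the last four; its "shot" number tells which), for a name from the list of things; names that differ only in an ending like _2 or _b are one class to them, and where a whole thing is asked for, a point or a joint stands for the part that bears it (a point fixed in the world has none). Each returns a list of dicts, best first, with "score" (0 to 1); they miss things now and then, are a little off and sometimes report something else, mostly with a low value. They report only what shows in the picture. A call takes as long as a camera call. They do not tell look-alikes from the thing itself.
- r.find_in(picture, target): "uv" ([column, row] in pixels, amid what is visible of it).
- r.trace(picture, target): "mask" (400x640 bool, what is visible of it) and "uv" ([column, row] in pixels, amid what is visible of it).
The state is a dict: "time_s": time; "joints": joint angles; "qd": joint speeds; "joint_torque": joint torques, N m; "tcp_pos": TCP position; "eef_rot": TCP orientation; "contact_force": force on the tool from outside, world axes, zero at the start; "moment": the same for the moment, N m; "gripper_width": finger opening in m.
Only numpy, scipy, OpenCV 4.12 (cv2) and the standard library are available. Lean on these libraries where they do the work, as an engineer would, in place of code of your own. Each camera call takes 0.05 s, during which the arm holds its last target. There are 200 camera calls.

### The job

First take the finished block out of the jig's catch tray and lay it in the blue tote; only then press the jig's red ejector plate all the way in, so that the drilled block is pushed out into the empty tray, and let the plate spring back. Lay that block in the blue tote too: both blocks end flat on the tote's floor, holes up, not one on the other, set down rather than dropped or flung, and nothing else on the bench is disturbed.

Things in the scene. Friction and masses are not known exactly. Their poses are not given: they have to be found in the camera images.
- jig: Drilling jig fixed to the bench. Its x axis is the direction in which a block is ejected; origin on the bench top under the nest's centre. Nest: x -44 to +44, y -33 to +33, floor 12 above the bench, blue cheeks, steel rails and bridge over the block, top 65 above the bench. Grey base behind it, 76 wide, reaches x -172. The nest opens level into the tray at +x.
- tray (a point): Centre of the floor of the jig's aluminium catch tray, 12 above the bench; axes as the jig's. The tray is 130 (x) by 120 (y) inside, walls 4 thick and 8 high above its floor.
- ejector (a joint): Spring ejector slide, 0 m at home (out), up to 0.094 m fully pressed along the jig's +x; the spring pushes back with 3 to 10 N and returns it. Fully pressed, it pushes the block completely out of the nest, its end 9 mm clear.
- push_plate (a point): Centre of the rear face of the ejector's upright red push plate, 62 above the bench; the plate is 50 wide, 14 thick, from 14 to 88 above the bench and is pushed from behind along the jig's +x. It moves with the slide.
- block_tray: Finished block lying in the catch tray at the start: brown hardwood block 80 long (its x) x 36 wide (its y) x 32 high with two dark drilled holes on top; origin at the centre of its underside. Lies at any small angle in the tray.
- block_jig: Drilled block held in the jig's nest at the start, long side along the jig's x, centred at the jig's origin, resting 12 above the bench: brown hardwood block 80 long (its x) x 36 wide (its y) x 32 high with two dark drilled holes on top; origin at the centre of its underside. It can be seen through the slot between the rails.
- tote: Blue open tote fixed to the bench, outside 128 (its x) x 178 (its y) x 50 high, walls and floor 4 thick; origin at the centre of its underside.
- scrap_bin: Green scrap bin of the same shape and size as the tote, for waste only; origin at the centre of its underside. Tote and bin may stand either way round.
- offcut: Bystander, leave alone: dark wood offcut 70 x 45 x 20 lying in the green scrap bin (mm); origin under its centre.
- tape_roll: Bystander, leave alone: yellow tape roll standing between tote and bin, 60 across, 45 high (mm); origin under its centre.
- glue: Bystander, leave alone: white glue bottle, 60 across, 170 high (mm); origin under its centre.
- pencil_cup: Bystander, leave alone: red cup with pencils, 80 across, 150 high with the pencils (mm); origin under its centre.
- screwdriver: Bystander, leave alone: screwdriver with yellow handle lying to the robot's left, 200 mm long along its x.
- screw_tin: Bystander, leave alone: steel tin, 72 across, 55 high (mm); origin under its centre.
- hammer: Bystander, leave alone: hammer lying along its x beyond the tote, about 300 mm long.
- spray_can: Bystander, leave alone: green spray can, 56 across, 170 high (mm); origin under its centre.
Not all that is in view belongs to the job. Leave any yellow look-alike of the block_jig alone.

How it is judged:
By the outcome, as a careful person would: the job done as asked, in the order asked, and still so for the second after the job is handed in, with the robot touching nothing.
It also fails if it takes over 72 s, if anything falls off the work surface, if the arm or the gripper's body presses on something with over 40 N, if the wrist force passes 120 N, or if a joint passes its speed limit or range.

## Working session

There is one attempt and no reset: what is moved stays moved. The work goes in short steps, Python scripts to look and compute and a tool call to move; the robot and the scene stay as the last step left them, time stands still between calls to the robot, and variables do not carry over. Pictures are saved under pics/ and viewed, about 8 in all and at most 12, crops included, and the job is handed in when it is done.

Besides the shell and the picture viewer there is one more tool, called in YAML: its name, and indented under it one key for each argument. send_rows: Moves the arm, as the interface text tells. Its arguments: {"type":"object","properties":{"plan":{"type":"array"},"jaw":{"type":"number"},"force":{"type":"number"}},"required":["plan"]}

```bash
mkdir -p pics; ls; python3 - <<'E'
from plant import r
import cv2,numpy as np
print(r.get_state())
for n in ["scene","top"]:
    p=r.capture(n); cv2.imwrite(f"pics/{n}0.png",p["color"][:,:,::-1]); np.savez(f"{n}0.npz",**{k:p[k] for k in("color","range_z","mtx","pose")})
    print(n,p["mtx"],p["pose"].round(3))
    for t in ["jig","tote","scrap_bin","block_tray","push_plate","tape_roll"]:
        print(t,[(np.round(d["uv"]),round(d["score"],2)) for d in r.find_in(p,t)])
E
```

```text
pics
{'time_s': 0.0, 'joints': array([-5.91813504e+01,  2.05905160e+01,  6.30481933e-01, -2.10478199e-02,
       -7.01355087e+01, -1.65071477e+01]), 'qd': array([ 0.00848592,  0.06587716, -0.04160666, -0.07135627, -0.04766553,
        0.0485325 ]), 'joint_torque': array([ 1.78894206e-03, -5.82718492e+01,  2.93050539e+01,  6.99776441e+00,
        6.57933037e-03, -1.67744938e-04]), 'tcp_pos': array([ 0.16671095, -0.65358483,  0.24460512]), 'eef_rot': array([ 94.80871037,  89.90242923, 109.11304384]), 'contact_force': array([-0.48278851,  0.37898551,  0.11627172]), 'moment': array([-0.00546707, -0.04047602,  0.03238025]), 'gripper_width': 0.0877297324896697}
scene [[513.67744402   0.         323.5246453 ]
 [  0.         513.67744402 197.8868811 ]
 [  0.           0.           1.        ]] [[ 0.868  0.308 -0.39   1.204]
 [ 0.497 -0.554  0.668 -1.12 ]
 [-0.011 -0.774 -0.634  1.092]
 [ 0.     0.     0.     1.   ]]
jig [(array([291., 205.]), 0.64)]
tote [(array([380., 182.]), 0.8)]
scrap_bin [(array([334., 232.]), 0.69)]
block_tray [(array([306., 177.]), 0.69)]
push_plate [(array([270., 217.]), 0.56), (array([305., 280.]), 0.56)]
tape_roll [(array([366., 213.]), 0.77)]
top [[373.9066854    0.         320.14624307]
 [  0.         373.9066854  198.3759179 ]
 [  0.           0.           1.        ]] [[ 0.116 -0.973  0.198  0.381]
 [-0.993 -0.115  0.018 -0.046]
 [ 0.006 -0.199 -0.98   1.037]
 [ 0.     0.     0.     1.   ]]
jig [(array([313., 244.]), 0.94)]
tote [(array([257., 158.]), 0.85), (array([459., 162.]), 0.59)]
scrap_bin [(array([364., 183.]), 0.89), (array([420., 215.]), 0.54)]
block_tray [(array([283., 246.]), 0.59)]
push_plate [(array([377., 242.]), 0.91), (array([423., 216.]), 0.61)]
tape_roll [(array([315., 165.]), 0.54)]
```

```bash
python3 - <<'E'
import cv2
a=cv2.imread("pics/top0.png")[110:310,190:490]
cv2.imwrite("pics/topc.png",cv2.resize(a,None,fx=2.66,fy=2.66,interpolation=cv2.INTER_CUBIC))
a=cv2.imread("pics/scene0.png")[110:310,190:490]
cv2.imwrite("pics/scenec.png",cv2.resize(a,None,fx=2.66,fy=2.66,interpolation=cv2.INTER_CUBIC))
E
```

```text
(no output)
```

View pics/topc.png

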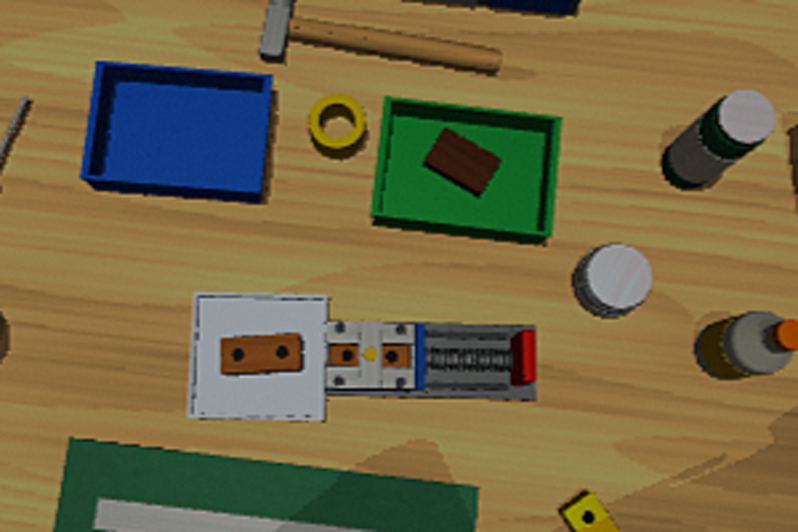

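View pics/scenec.png

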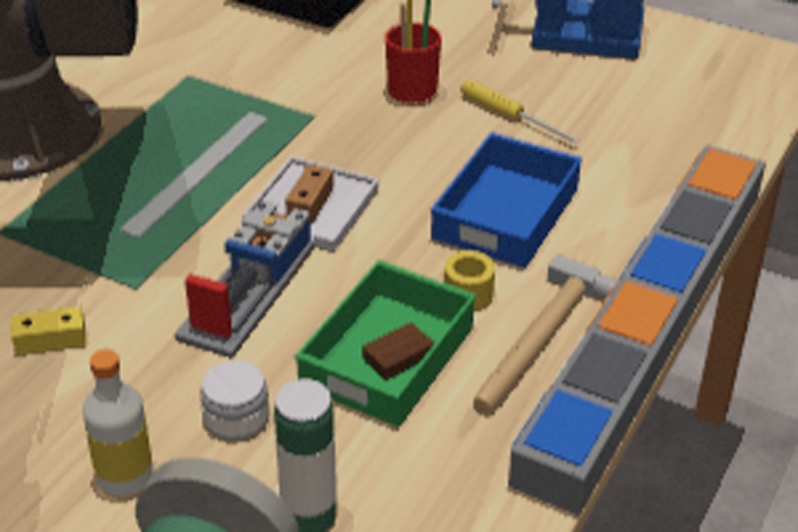

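The top crop shows the blue tote at (257,158), the tray block at (288,242), the nest at (329,243) and the red plate at (387,244). The scrap bin is green. The brown block with two holes lying in the white tray is block_tray. The yellow block at full-frame (410,303) is the look-alike, so I'll leave it alone. Next I'll measure geometry.

```bash
cat > h.py <<'E'
import numpy as np,cv2
from scipy.spatial.transform import Rotation as R
def cloud(p):
    z=p["range_z"];K=p["mtx"];v,u=np.mgrid[:400,:640]
    c=np.stack([(u-K[0,2])/K[0,0]*z,(v-K[1,2])/K[1,1]*z,z],-1)
    w=c@p["pose"][:3,:3].T+p["pose"][:3,3]; w[z==0]=np.nan
    return w
def rect(xy):
    c,s,a=cv2.minAreaRect((xy*1000).astype(np.float32))
    if s[0]<s[1]: s=s[::-1];a+=90
    return np.round(c,1),np.round(s,1),round((a+90)%180-90,1)   # centre mm,(long,short), long-axis yaw
def go(st,pos,jaw):
    """shift & turn in units for TCP pos (m), tool down, jaw direction yaw (deg)"""
    Rc=R.from_euler("xyz",st["eef_rot"],degrees=True)
    best=None
    for k in(0,180):
        y=np.array([np.cos(np.radians(jaw+k)),np.sin(np.radians(jaw+k)),0]);x=np.array([0,0,-1.])
        T=R.from_matrix(np.stack([x,y,np.cross(x,y)],1)); rv=(Rc.inv()*T).as_rotvec()
        if best is None or np.linalg.norm(rv)<np.linalg.norm(best): best=rv
    return np.round(Rc.inv().apply(np.array(pos)-st["tcp_pos"])/.15,3),np.round(best/(np.pi/4),3)
E
python3 - <<'E'
from h import *
for n in("top","scene"):
    p=np.load(n+"0.npz");w=cloud(p);c=cv2.cvtColor(p["color"],cv2.COLOR_RGB2HSV).astype(int);H,S,V=c[...,0],c[...,1],c[...,2]
    X,Y,Z=w[...,0],w[...,1],w[...,2]
    hue={"blue":(H>105)&(H<125)&(S>150),"red":((H<4)|(H>174))&(S>170),"brown":(H>4)&(H<16)&(S>120),"white":(S<40)&(V>130)}
    reg=lambda u0,u1,v0,v1:np.s_[v0:v1,u0:u1]
    def m(name,mask,box,z0,z1):
        if n=="top":
            b=np.zeros_like(mask);b[box[2]:box[3],box[0]:box[1]]=1;mask=mask&b
        else:
            q=boxes[name];mask=mask&(X>q[0])&(X<q[1])&(Y>q[2])&(Y<q[3])
        s=mask&(Z>z0)&(Z<z1)
        if n=="top": t=w[s];boxes[name]=(t[:,0].min()-.02,t[:,0].max()+.02,t[:,1].min()-.02,t[:,1].max()+.02)
        print(n,name,s.sum(),*rect(w[s][:,:2]),"z",np.round(np.median(Z[s]),4),"mean",w[s].mean(0).round(4))
    if n=="top": boxes={}
    m("tote",hue["blue"],(215,300,125,190),.042,.06)
    m("block",hue["brown"],(265,310,230,255),.038,.05)
    m("plate",hue["red"],(375,400,225,265),.075,.1)
    m("tray",hue["white"],(258,318,215,272),.004,.026)
    m("rails",hue["white"],(310,350,225,262),.055,.075)
    m("nestblock",hue["brown"],(308,350,235,255),.035,.05)
E
```

```text
top tote 550 [676.1 160.1] [186.8 129.9] -88.2 z 0.049 mean [0.6752 0.1661 0.0486]
top block 372 [453.7  43.9] [78.2 35.1] -79.7 z 0.0436 mean [0.4534 0.0441 0.0437]
top plate 99 [ 477.8 -213.4] [48.2 10.7] 5.0 z 0.087 mean [ 0.4774 -0.2132  0.0872]
top tray 1789 [453.2  48.1] [137.1 127.5] -84.3 z 0.012 mean [0.451  0.0478 0.0126]
top rails 219 [463.7 -63.6] [81.7 62.8] -84.1 z 0.0593 mean [ 0.463  -0.062   0.0589]
top nestblock 156 [465.  -64.2] [77.2 21.5] -83.4 z 0.0437 mean [ 0.4644 -0.0624  0.0437]
scene tote 321 [678.5 158.9] [191.3 130. ] -88.5 z 0.0487 mean [0.685  0.151  0.0485]
scene block 139 [458.5  41.2] [78.3 35.3] -79.6 z 0.0447 mean [0.4599 0.038  0.0444]
scene plate 80 [ 482.  -217.9] [47. 16.] 15.8 z 0.0848 mean [ 0.4839 -0.2184  0.0848]
scene tray 481 [454.2  50.1] [140.5 132. ] -85.2 z 0.0142 mean [0.4644 0.0587 0.0149]
scene rails 142 [466.1 -67.3] [97.7 68. ] -85.5 z 0.0589 mean [ 0.4653 -0.065   0.0596]
scene nestblock 19 [464.2 -78.2] [27.  14.9] -81.8 z 0.0464 mean [ 0.4625 -0.0781  0.0458]
```

```bash
python3 - <<'E'
from h import *
from plant import r
s=r.get_state()
Rc=R.from_euler("xyz",s["eef_rot"],degrees=True); print("tool axes",Rc.as_matrix().round(3))
sh,t=go(s,(.454,.044,.22),10.3);print(sh,t)
E
```

```text
tool axes [[ 0.    -0.247  0.969]
 [-0.     0.969  0.247]
 [-1.    -0.     0.   ]]
[0.171 4.036 3.005] [-1.911 -0.     0.   ]
```

send_rows:
  plan:
    - [[0,0.1,0.2],[0,0,0]]
    - [[0,0.3,0.4],[0,0,0]]
    - [[0,0.5,0.6],[0,0,0]]
    - [[0,0.7,0.8],[0,0,0]]
    - [[0,0.9,1.0],[0,0,0]]

```text
time_s: 1.2
tcp_pos: [0.2794, -0.4847, 0.2457]
eef_rot: [-54.0, 90.0, -39.7]
contact_force: [1.7, -0.3, 0.8]
gripper_width: 0.0874
```

send_rows:
  plan:
    - [[0,0.2,0.2],[0,0,0]]
    - [[0,0.4,0.4],[0,0,0]]
    - [[0,0.6,0.6],[0,0,0]]
    - [[0,0.8,0.8],[0,0,0]]
    - [[0,1.0,1.0],[0,0,0]]

```text
time_s: 1.7
tcp_pos: [0.3884, -0.3008, 0.2461]
eef_rot: [-40.4, 89.9, -26.1]
contact_force: [1.3, -0.5, 0.6]
gripper_width: 0.0878
```

send_rows:
  plan:
    - [[0,0.2,0.16],[0,0,0]]
    - [[0,0.4,0.32],[0,0,0]]
    - [[0,0.6,0.48],[0,0,0]]
    - [[0,0.8,0.64],[0,0,0]]
    - [[0,1.0,0.8],[0,0,0]]

```text
time_s: 2.2
tcp_pos: [0.468, -0.1242, 0.2465]
eef_rot: [-27.4, 89.9, -13.1]
contact_force: [0.1, -0.1, 0.9]
gripper_width: 0.0876
```

send_rows:
  plan:
    - [[0,0.2,0.04],[-0.19,0,0]]
    - [[0,0.4,0.08],[-0.38,0,0]]
    - [[0,0.6,0.12],[-0.57,0,0]]
    - [[0,0.8,0.16],[-0.76,0,0]]
    - [[0,1.0,0.2],[-0.95,0,0]]

```text
time_s: 2.7
tcp_pos: [0.4598, 0.0298, 0.2467]
eef_rot: [-60.7, 89.8, -3.3]
contact_force: [0.7, -0.1, -0.6]
gripper_width: 0.0875
```

```bash
python3 - <<'E'
from h import *
from plant import r
s=r.get_state();print(s["time_s"],s["tcp_pos"],s["joints"].round(0))
print(*go(s,(.454,.044,.22),10.3))
E
```

```text
2.7 [0.45982689 0.02980593 0.24674397] [ 28.  -0. -25.   0. -65. -61.]
[0.178 0.084 0.059] [-0.953  0.001  0.004]
```

send_rows:
  plan:
    - [[0.03,0.02,0.01],[-0.19,0,0]]
    - [[0.06,0.03,0.02],[-0.38,0,0]]
    - [[0.1,0.05,0.03],[-0.57,0,0]]
    - [[0.14,0.07,0.05],[-0.76,0,0]]
    - [[0.178,0.084,0.06],[-0.95,0,0]]
  jaw: 0.4

```text
time_s: 3.2
tcp_pos: [0.4541, 0.0444, 0.22]
eef_rot: [-98.2, 89.8, 2.2]
contact_force: [0.4, -0.5, 0.1]
gripper_width: 0.0617
```

```bash
cat > brown.py <<'E'
from h import *
from plant import r
def look(name,z0=.037,z1=.05):
    p=r.capture("wrist");w=cloud(p);c=cv2.cvtColor(p["color"],cv2.COLOR_RGB2HSV).astype(int)
    H,S,V=c[...,0],c[...,1],c[...,2];cv2.imwrite(f"pics/{name}.png",p["color"][:,:,::-1])
    np.savez(name+".npz",**{k:p[k] for k in("color","range_z","mtx","pose")})
    m=((H>4)&(H<16)&(S>120)&(w[...,2]>z0)&(w[...,2]<z1)).astype(np.uint8)
    n,l,st,_=cv2.connectedComponentsWithStats(m)
    for i in range(1,n):
        if st[i,4]>300: print("brown",st[i,4],*rect(w[l==i][:,:2]),np.median(w[l==i][:,2]).round(4),"bbox",st[i,:4])
    return p,w
E
python3 - <<'E'
from brown import *
s=r.get_state();print(s["time_s"],s["tcp_pos"],s["eef_rot"],s["joints"].round(0))
look("w1")
E
```

```text
3.2 [0.45407436 0.04443381 0.21999775] [-98.21416271  89.8029989    2.1872025 ] [ 31.   1. -28.   0. -61. -20.]
brown 612 [461.6 -38.8] [29.  23.1] -84.7 0.0445 bbox [310  85  26  33]
brown 2211 [454.   44.1] [79.7 35.4] -79.7 0.0445 bbox [298 145  35  73]
```

View pics/w1.png

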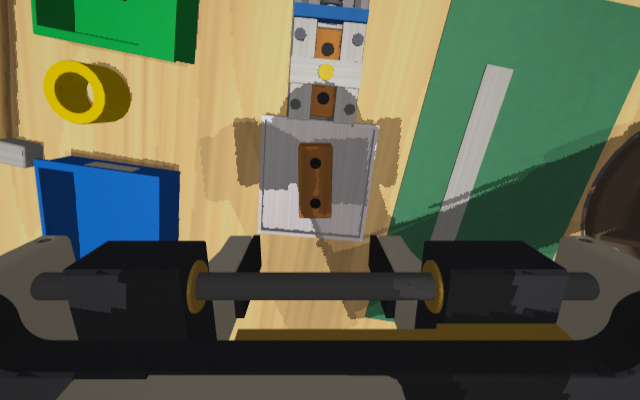

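The wrist view shows the brown block centred at (315,181) in the tray, with the fingers astride it. It measures 80 x 35 with its top at 44.5, which agrees with the top view. Descending.

send_rows:
  plan:
    - [[0.15,0,0],[0,0,0]]
    - [[0.35,0,0],[0,0,0]]
    - [[0.55,0,0],[0,0,0]]
    - [[0.75,0,0],[0,0,0]]
    - [[0.9,0,0],[0,0,0]]

```text
time_s: 3.75
tcp_pos: [0.4535, 0.0442, 0.0829]
eef_rot: [-111.9, 89.9, -11.2]
contact_force: [0.0, -0.8, 0.1]
gripper_width: 0.0615
```

send_rows:
  plan:
    - [[0.1,0,0],[0,0,0]]
    - [[0.2,0,0],[0,0,0]]
    - [[0.28,0,0],[0,0,0]]
    - [[0.33,0,0],[0,0,0]]
    - [[0.34,0,0],[0,0,0]]

```text
time_s: 4.25
tcp_pos: [0.4534, 0.044, 0.0314]
eef_rot: [-151.2, 89.9, -50.5]
contact_force: [-0.5, -0.8, 0.3]
gripper_width: 0.0612
```

send_rows:
  plan:
    - [[0,0,0],[0,0,0]]
    - [[0,0,0],[0,0,0]]
    - [[0,0,0],[0,0,0]]
    - [[0,0,0],[0,0,0]]
    - [[0,0,0],[0,0,0]]
  jaw: -1
  force: 25

```text
time_s: 4.75
tcp_pos: [0.4537, 0.0441, 0.0318]
eef_rot: [-118.3, 89.9, -17.7]
contact_force: [-0.3, 0.6, 4.7]
gripper_width: 0.0358
```

send_rows:
  plan:
    - [[0,0,0],[0,0,0]]
    - [[-0.1,0,0],[0,0,0]]
    - [[-0.3,0,0],[0,0,0]]
    - [[-0.5,0,0],[0,0,0]]
    - [[-0.7,0,0],[0,0,0]]

```text
time_s: 5.25
tcp_pos: [0.4531, 0.044, 0.1377]
eef_rot: [-144.3, 89.9, -43.7]
contact_force: [0.3, -0.0, -1.1]
gripper_width: 0.0356
```

```bash
python3 - <<'E'
from h import *
from plant import r
s=r.get_state();print(s["time_s"],s["tcp_pos"],s["gripper_width"],s["contact_force"],s["joints"].round(0))
# tote fit from top view floor + rim
p=np.load("top0.npz");w=cloud(p);c=cv2.cvtColor(p["color"],cv2.COLOR_RGB2HSV).astype(int);H,S,V=c[...,0],c[...,1],c[...,2]
b=np.zeros(H.shape,bool);b[125:190,215:300]=1
m=b&(H>105)&(H<125)&(S>150)&(w[...,2]<.007)&(w[...,2]>.001);print("floor",m.sum(),rect(w[m][:,:2]),w[m].min(0),w[m].max(0))
rim=b&(abs(w[...,2]-.05)<.006)&(H>105)&(H<125)
q=w[rim][:,:2]
from scipy.optimize import minimize
def cost(x):
    a=np.radians(x[2]);d=(q*1e3-x[:2])@np.array([[np.cos(a),-np.sin(a)],[np.sin(a),np.cos(a)]])
    u=np.abs(d)-[62,87]; dist=np.where((u>0).all(1),np.hypot(*u.T),np.abs(u.max(1)));return np.minimum(dist,8).mean()
print(min((minimize(cost,[675,162,a],method="Nelder-Mead") for a in(0,3,6)),key=lambda o:o.fun))
E
```

```text
5.25 [0.45308164 0.04397129 0.13774253] 0.03563755246634412 [ 0.34644798 -0.01437673 -1.06314965] [ 31.   6. -35.   0. -50. -20.]
floor 1867 (array([674.9, 162.7]), array([165.6, 124.2]), -88.0) [0.61164232 0.0785282  0.00101501] [0.73926659 0.24675917 0.006989  ]
       message: Optimization terminated successfully.
       success: True
        status: 0
           fun: 1.9011190341765343
             x: [ 6.752e+02  1.593e+02  2.111e+00]
           nit: 147
          nfev: 261
 final_simplex: (array([[ 6.752e+02,  1.593e+02,  2.111e+00],
                       [ 6.752e+02,  1.593e+02,  2.111e+00],
                       [ 6.752e+02,  1.593e+02,  2.111e+00],
                       [ 6.752e+02,  1.593e+02,  2.111e+00]]), array([ 1.901e+00,  1.901e+00,  1.901e+00,  1.901e+00]))
```

```bash
python3 - <<'E'
from h import *
from plant import r
s=r.get_state();print(*go(s,(.6737,.198,.15),92.1))
E
```

```text
[-0.081 -1.635  0.738] [-1.811 -0.002 -0.   ]
```

send_rows:
  plan:
    - [[-0.08,-0.16,0.07],[-0.18,0,0]]
    - [[-0.08,-0.33,0.15],[-0.36,0,0]]
    - [[-0.08,-0.49,0.22],[-0.54,0,0]]
    - [[-0.08,-0.65,0.29],[-0.72,0,0]]
    - [[-0.08,-0.82,0.37],[-0.9,0,0]]

```text
time_s: 5.75
tcp_pos: [0.5642, 0.1216, 0.1495]
eef_rot: [140.1, 89.9, -78.5]
contact_force: [-0.2, 1.2, -0.4]
gripper_width: 0.0355
```

```bash
python3 - <<'E'
from h import *
from plant import r
s=r.get_state();print(*go(s,(.6737,.198,.15),92.1))
E
```

```text
[-0.004 -0.853 -0.254] [-0.904 -0.001 -0.001]
```

send_rows:
  plan:
    - [[0,-0.17,-0.05],[-0.18,0,0]]
    - [[0,-0.34,-0.1],[-0.36,0,0]]
    - [[0,-0.51,-0.15],[-0.54,0,0]]
    - [[0,-0.68,-0.2],[-0.72,0,0]]
    - [[0,-0.85,-0.254],[-0.904,0,0]]

```text
time_s: 6.25
tcp_pos: [0.6739, 0.1981, 0.1488]
eef_rot: [54.6, 89.9, -122.9]
contact_force: [0.4, -0.5, -1.2]
gripper_width: 0.0359
```

```bash
python3 - <<'E'
from brown import *
s=r.get_state();print(*go(s,(.6737,.198,.15),92.1))
p,w=look("w2",.1,.3)
c=cv2.cvtColor(p["color"],cv2.COLOR_RGB2HSV).astype(int);H,S,V=c[...,0],c[...,1],c[...,2]
print(s["joints"].round(0),s["tcp_pos"])
E
```

```text
[-0.008  0.     0.001] [ 0.008  0.001 -0.002]
brown 6307 [695.9 199.4] [38.8 38. ] -89.0 0.1613 bbox [275 183  80  89]
brown 1640 [671.4 199.3] [51.9 35.6] 2.8 0.1616 bbox [279 300  72  29]
[ 32.  27.  -2.   0. -61.  60.] [0.67391273 0.19806461 0.14884383]
```

View pics/w2.png

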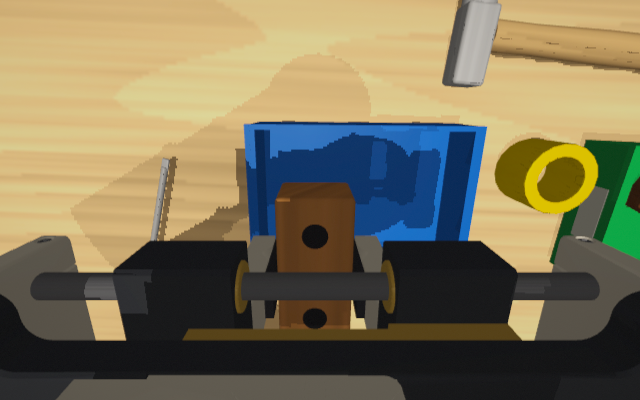

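The block is held level with its holes up, inside the tote's left half at pixels (275-355, 183-330). Lowering it.

send_rows:
  plan:
    - [[0.15,0,0],[0,0,0]]
    - [[0.33,0,0],[0,0,0]]
    - [[0.5,0,0],[0,0,0]]
    - [[0.62,0,0],[0,0,0]]
    - [[0.7,0,0],[0,0,0]]

```text
time_s: 6.8
tcp_pos: [0.676, 0.1993, 0.0411]
eef_rot: [56.1, 89.8, -120.9]
contact_force: [0.2, 0.1, -0.6]
gripper_width: 0.0358
```

send_rows:
  plan:
    - [[0.04,0,0],[0,0,0]]
    - [[0.07,0,0],[0,0,0]]
    - [[0.09,0,0],[0,0,0]]
    - [[0.1,0,0],[0,0,0]]
    - [[0.1,0,0],[0,0,0]]

```text
time_s: 7.3
tcp_pos: [0.6762, 0.1994, 0.0266]
eef_rot: [65.6, 89.9, -111.4]
contact_force: [-0.6, -1.4, 0.2]
gripper_width: 0.0362
```

send_rows:
  plan:
    - [[0.005,0.003,0],[0,0,0]]
    - [[0.01,0.006,0],[0,0,0]]
    - [[0.013,0.009,0],[0,0,0]]
    - [[0.016,0.009,0],[0,0,0]]
    - [[0.016,0.009,0],[0,0,0]]

```text
time_s: 7.8
tcp_pos: [0.6763, 0.198, 0.0242]
eef_rot: [65.3, 89.9, -111.7]
contact_force: [-0.3, -0.5, -1.1]
gripper_width: 0.0357
```

send_rows:
  plan:
    - [[0.003,0,0],[0,0,0]]
    - [[0.006,0,0],[0,0,0]]
    - [[0.008,0,0],[0,0,0]]
    - [[0.008,0,0],[0,0,0]]
    - [[0.008,0,0],[0,0,0]]

```text
time_s: 8.3
tcp_pos: [0.6763, 0.198, 0.024]
eef_rot: [76.0, 89.9, -101.0]
contact_force: [-3.5, -0.1, 5.9]
gripper_width: 0.0358
```

Contact at 6 N, so I'll open the jaws a little to 45 mm and retreat.

send_rows:
  plan:
    - [[0,0,0],[0,0,0]]
    - [[0,0,0],[0,0,0]]
    - [[0,0,0],[0,0,0]]
    - [[0,0,0],[0,0,0]]
    - [[0,0,0],[0,0,0]]
  jaw: 0.02

```text
time_s: 8.8
tcp_pos: [0.6763, 0.198, 0.0238]
eef_rot: [72.5, 89.9, -104.5]
contact_force: [-0.5, 0.4, -0.1]
gripper_width: 0.0446
```

send_rows:
  plan:
    - [[-0.05,0,0],[0,0,0]]
    - [[-0.2,0,0],[0,0,0]]
    - [[-0.45,0,0],[0,0,0]]
    - [[-0.7,0,0],[0,0,0]]
    - [[-0.95,0,0],[0,0,0]]

```text
time_s: 9.3
tcp_pos: [0.6763, 0.1982, 0.1683]
eef_rot: [76.6, 89.9, -100.4]
contact_force: [0.2, 0.8, -0.1]
gripper_width: 0.0446
```

```bash
python3 - <<'E'
from brown import *
look("w3",.02,.05)
s=r.get_state();print(s["tcp_pos"],s["joints"].round(0))
ax=np.radians(95.4);d=np.array([np.cos(ax),np.sin(ax)])
print("jig origin est",np.array([.4531,.0481])-.113*d, "plate rear est", np.array([.4778,-.2134])-.007*d)
for jaw in(5.4,):
  print(*go(s,(.482,-.275,.2),jaw))
E
```

```text
brown 2962 [676.9 199.1] [79.8 35.3] 2.8 0.0365 bbox [295 149  40  85]
brown 696 [ 682.5 -109.2] [48.8 23.8] 17.8 0.0241 bbox [613 173  27  47]
[0.67943378 0.19913864 0.17627407] [ 32.  26.  -0.   0. -63.  61.]
jig origin est [ 0.46373424 -0.0643985 ] plate rear est [ 0.47845876 -0.22036893]
[-0.173  3.086  1.483] [ 1.948 -0.009  0.009]
```

Block 1 lies flat in the tote, 80 x 35 with its top at 36.5. Going behind the plate now, with jaws closed.

send_rows:
  plan:
    - [[0,0.2,0.1],[0,0,0]]
    - [[0,0.4,0.2],[0,0,0]]
    - [[0,0.6,0.3],[0,0,0]]
    - [[0,0.8,0.4],[0,0,0]]
    - [[0,1.0,0.48],[0,0,0]]
  jaw: -1

```text
time_s: 9.85
tcp_pos: [0.6148, 0.0444, 0.1762]
eef_rot: [-176.5, 89.4, 6.6]
contact_force: [-0.5, -0.6, -0.1]
gripper_width: 0.0101
```

send_rows:
  plan:
    - [[0,0.2,0.1],[0,0,0]]
    - [[0,0.4,0.2],[0,0,0]]
    - [[0,0.6,0.3],[0,0,0]]
    - [[0,0.8,0.4],[0,0,0]]
    - [[0,1.0,0.48],[0,0,0]]

```text
time_s: 10.35
tcp_pos: [0.5502, -0.1104, 0.176]
eef_rot: [-176.2, 89.4, 6.9]
contact_force: [0.7, 0.5, 0.5]
gripper_width: 0.0001
```

send_rows:
  plan:
    - [[0,0.2,0.1],[0.19,0,0]]
    - [[0,0.4,0.2],[0.38,0,0]]
    - [[0,0.6,0.3],[0.57,0,0]]
    - [[0,0.8,0.4],[0.76,0,0]]
    - [[0,1.0,0.48],[0.95,0,0]]

```text
time_s: 10.85
tcp_pos: [0.4856, -0.2653, 0.1758]
eef_rot: [-134.6, 89.3, 5.4]
contact_force: [1.3, 0.0, 0.2]
gripper_width: 0.0008
```

```bash
python3 - <<'E'
from h import *
from plant import r
s=r.get_state();print(s["tcp_pos"],s["joints"].round(0))
print(*go(s,(.4826,-.2635,.18),5.4))
E
```

```text
[ 0.48560169 -0.26531571  0.17580589] [ -8.  12. -21.  -0. -56.  59.]
[-0.028  0.003  0.023] [ 0.991 -0.006  0.014]
```

send_rows:
  plan:
    - [[0,0,0.01],[0.19,0,0]]
    - [[0,0,0.02],[0.38,0,0]]
    - [[0,0,0.02],[0.57,0,0]]
    - [[0,0,0.02],[0.76,0,0]]
    - [[0,0,0.02],[0.95,0,0.01]]

```text
time_s: 11.35
tcp_pos: [0.4832, -0.2635, 0.1763]
eef_rot: [-122.2, 89.6, -25.1]
contact_force: [-0.8, 0.1, 0.6]
gripper_width: 0.0004
```

```bash
python3 - <<'E'
from brown import *
s=r.get_state();print(s["tcp_pos"],s["joints"].round(0),*go(s,(.4826,-.2635,.062),5.4))
p,w=look("w4");c=cv2.cvtColor(p["color"],cv2.COLOR_RGB2HSV).astype(int);H,S,V=c[...,0],c[...,1],c[...,2]
m=((H<5)|(H>173))&(S>160)&(w[...,2]>.08)&(w[...,2]<.1)&(w[...,1]<-.1);print("plate top",m.sum(),rect(w[m][:,:2]) if m.sum()>5 else 0)
E
```

```text
[ 0.48323672 -0.26354951  0.17632229] [ -8.  12. -21.   0. -57.  15.] [0.762 0.008 0.003] [ 0.036 -0.004  0.007]
plate top 36 (array([ 477.6, -215.3]), array([13.5,  0.9]), -82.9)
```

View pics/w4.png

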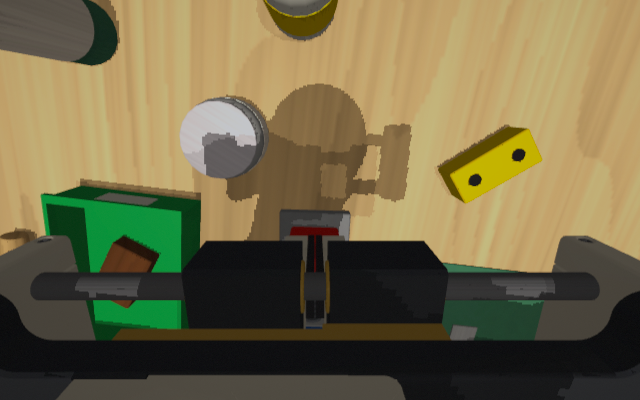

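The wrist view shows the closed fingers at (315,300), centred on the red plate (315,232). Tin, bottle and the yellow look-alike are clear of the gripper.

send_rows:
  plan:
    - [[0.15,0,0],[0.03,0,0]]
    - [[0.35,0,0],[0.03,0,0]]
    - [[0.55,0,0],[0.03,0,0]]
    - [[0.7,0,0],[0.036,0,0]]
    - [[0.76,0,0],[0.036,0,0]]

```text
time_s: 11.9
tcp_pos: [0.4827, -0.2636, 0.0604]
eef_rot: [-142.0, 89.8, -47.0]
contact_force: [-0.5, -0.2, -0.3]
gripper_width: 0.0007
```

```bash
python3 - <<'E'
from h import *
from plant import r
s=r.get_state();p=np.load("w4.npz");print("cam height over TCP",p["pose"][:3,3]-[.4832,-.2635,.1763])
d=np.array([np.cos(np.radians(95.4)),np.sin(np.radians(95.4)),0]);o=np.array([.4637,-.0644,.062])
print(s["tcp_pos"],s["contact_force"])
for q in(-172,-72): print(q,*go(s,o+d*q/1000,5.4))
E
```

```text
cam height over TCP [ 0.00859503 -0.07686029  0.14006003]
[ 0.48266374 -0.26359493  0.0603962 ] [-0.51544976 -0.18359491 -0.27900586]
-172 [-0.011  0.002  0.187] [-0.009 -0.003  0.002]
-72 [-0.013  0.007  0.854] [-0.009 -0.003  0.002]
```

send_rows:
  plan:
    - [[0,0,0.06],[0,0,0]]
    - [[0,0,0.12],[0,0,0]]
    - [[0,0,0.17],[0,0,0]]
    - [[0,0,0.21],[0,0,0]]
    - [[0,0,0.25],[0,0,0]]

```text
time_s: 12.4
tcp_pos: [0.4801, -0.2261, 0.0615]
eef_rot: [-133.9, 89.7, -38.9]
contact_force: [-0.8, -7.4, 3.2]
gripper_width: 0.0002
```

send_rows:
  plan:
    - [[0,0,0.06],[0,0,0]]
    - [[0,0,0.12],[0,0,0]]
    - [[0,0,0.18],[0,0,0]]
    - [[0,0,0.24],[0,0,0]]
    - [[0,0,0.3],[0,0,0]]

```text
time_s: 12.9
tcp_pos: [0.4761, -0.1815, 0.062]
eef_rot: [-139.8, 89.6, -44.7]
contact_force: [-1.3, -9.2, 0.6]
gripper_width: 0.0003
```

send_rows:
  plan:
    - [[0,0,0.05],[0,0,0]]
    - [[0,0,0.1],[0,0,0]]
    - [[0,0,0.14],[0,0,0]]
    - [[0,0,0.18],[0,0,0]]
    - [[0,0,0.2],[0,0,0]]

```text
time_s: 13.4
tcp_pos: [0.4733, -0.152, 0.0623]
eef_rot: [-145.2, 89.6, -50.1]
contact_force: [1.3, -9.9, -2.3]
gripper_width: 0.0007
```

```bash
python3 - <<'E'
from h import *
from plant import r
s=r.get_state()
d=np.array([np.cos(np.radians(95.4)),np.sin(np.radians(95.4)),0]);o=np.array([.4637,-.0644,.062])
print("s along jig",(s["tcp_pos"]-o)@d,s["contact_force"],s["contact_force"]@d,*go(s,o+d*-.072,5.4))
E
```

```text
s along jig -0.08806661948243606 [ 1.26972459 -9.91876667 -2.2772839 ] -9.99423847308058 [0.001 0.009 0.107] [-0.005 -0.008  0.005]
```

send_rows:
  plan:
    - [[0,0,0.03],[0,0,0]]
    - [[0,0,0.06],[0,0,0]]
    - [[0,0,0.08],[0,0,0]]
    - [[0,0,0.09],[0,0,0]]
    - [[0,0,0.1],[0,0,0]]

```text
time_s: 13.9
tcp_pos: [0.472, -0.139, 0.0626]
eef_rot: [-156.7, 89.4, -61.4]
contact_force: [6.6, -34.7, -11.5]
gripper_width: 0.0009
```

send_rows:
  plan:
    - [[0,0,0.007],[0,0,0]]
    - [[0,0,0.014],[0,0,0]]
    - [[0,0,0.02],[0,0,0]]
    - [[0,0,0.02],[0,0,0]]
    - [[0,0,0.02],[0,0,0]]

```text
time_s: 14.4
tcp_pos: [0.472, -0.1391, 0.0627]
eef_rot: [-164.1, 89.2, -68.9]
contact_force: [7.7, -33.7, -13.2]
gripper_width: 0.0009
```

It's at the stop: the force jumped to about 36 N and the travel stalled at the expected s≈-75 mm. Backing off now so the plate follows the fingers home.

send_rows:
  plan:
    - [[0,0,-0.05],[0,0,0]]
    - [[0,0,-0.15],[0,0,0]]
    - [[0,0,-0.25],[0,0,0]]
    - [[0,0,-0.35],[0,0,0]]
    - [[0,0,-0.45],[0,0,0]]

```text
time_s: 14.9
tcp_pos: [0.4782, -0.2067, 0.0639]
eef_rot: [-162.6, 89.2, -67.4]
contact_force: [-0.0, -1.1, -1.0]
gripper_width: 0.0009
```

send_rows:
  plan:
    - [[0,0,-0.1],[0,0,0]]
    - [[0,0,-0.2],[0,0,0]]
    - [[0,0,-0.3],[0,0,0]]
    - [[0,0,-0.38],[0,0,0]]
    - [[0,0,-0.43],[0,0,0]]

```text
time_s: 15.4
tcp_pos: [0.4843, -0.2718, 0.0648]
eef_rot: [-161.7, 89.2, -66.4]
contact_force: [-0.3, 1.1, -0.3]
gripper_width: 0.0005
```

send_rows:
  plan:
    - [[-0.2,0,0],[0,0,0]]
    - [[-0.4,0,0],[0,0,0]]
    - [[-0.6,0,0],[0,0,0]]
    - [[-0.8,0,0],[0,0,0]]
    - [[-1.0,0,0],[0,0,0]]

```text
time_s: 15.9
tcp_pos: [0.4833, -0.2697, 0.2162]
eef_rot: [-160.7, 89.2, -65.4]
contact_force: [1.2, 0.2, -0.2]
gripper_width: 0.0002
```

```bash
python3 - <<'E'
from h import *
from plant import r
p=r.capture("top");w=cloud(p);cv2.imwrite("pics/top1.png",cv2.resize(p["color"][110:310,190:490,::-1],None,fx=2.66,fy=2.66))
c=cv2.cvtColor(p["color"],cv2.COLOR_RGB2HSV).astype(int);H,S,V=c[...,0],c[...,1],c[...,2]
b=(H>4)&(H<16)&(S>120)&(w[...,2]>.038)&(w[...,2]<.05)&(w[...,0]<.56)&(w[...,0]>.35)&(w[...,1]>-.15)&(w[...,1]<.15)
print("brown",b.sum(),rect(w[b][:,:2]))
m=((H<5)|(H>173))&(S>160)&(w[...,2]>.075)&(w[...,2]<.1)&(w[...,1]<-.1)&(w[...,1]>-.3)&(w[...,0]<.55);print("plate",m.sum(),rect(w[m][:,:2]) if m.sum()>5 else 0)
s=r.get_state();print(s["time_s"],s["tcp_pos"],s["contact_force"],*go(s,(.455,.03,.21),5.4))
E
```

```text
brown 110 (array([453.5,  45.6]), array([42.7, 34.6]), -83.3)
plate 99 (array([ 477.8, -213.3]), array([48.3, 10.4]), 4.6)
15.95 [ 0.48555163 -0.27076096  0.22164657] [ 2.28486443 -0.61514562  6.05785061] [0.044 0.017 2.016] [-0.002 -0.021  0.014]
```

View pics/top1.png

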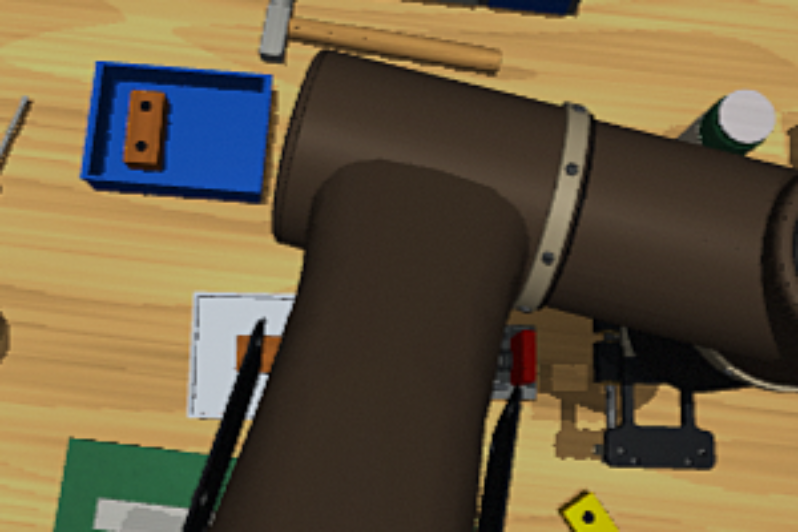

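The plate is back home at (524,357), the same place as before. The block is in the tray, partly hidden by the arm at (258,355), and block 1 is still in the tote at (145,130). Moving over the tray.

send_rows:
  plan:
    - [[0,0,0.2],[0,0,0]]
    - [[0,0,0.4],[0,0,0]]
    - [[0,0,0.6],[0,0,0]]
    - [[0,0,0.8],[0,0,0]]
    - [[0,0.01,1.0],[0,0,0]]
  jaw: 0.4

```text
time_s: 16.45
tcp_pos: [0.4699, -0.1204, 0.2191]
eef_rot: [-145.7, 88.9, -50.3]
contact_force: [-0.8, 0.4, 0.0]
gripper_width: 0.0353
```

send_rows:
  plan:
    - [[0,0,0.2],[0,0,0]]
    - [[0,0,0.4],[0,0,0]]
    - [[0,0,0.6],[0,0,0]]
    - [[0,0,0.8],[0,0,0]]
    - [[0,0.01,1.0],[0,-0.02,0.014]]

```text
time_s: 16.95
tcp_pos: [0.4539, 0.0301, 0.2166]
eef_rot: [-136.6, 90.0, -41.2]
contact_force: [0.8, -0.1, 0.7]
gripper_width: 0.0611
```

```bash
python3 - <<'E'
from brown import *
look("w5")
s=r.get_state();print(s["time_s"],s["tcp_pos"],s["joints"].round(0),*go(s,(.455,.03,.21),5.4))
E
```

```text
brown 2275 [455.3  28.6] [79.9 35.4] -84.8 0.0445 bbox [296 144  35  74]
17.0 [0.45411269 0.03269262 0.21665584] [ 29.   1. -28.  -0. -61. -24.] [ 0.044 -0.004 -0.019] [-0.     0.002  0.   ]
```

View pics/w5.png

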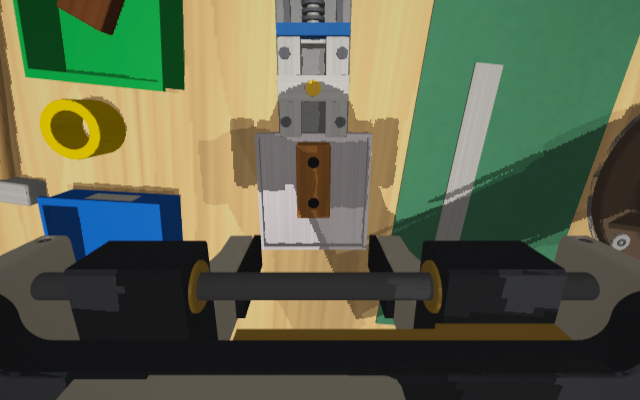

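The block lies fully in the tray at (313,180), 80 x 35 with its top at 44.5, and the nest is empty. Grasping it.

send_rows:
  plan:
    - [[0.15,-0.006,-0.024],[0,0,0]]
    - [[0.35,-0.006,-0.024],[0,0,0]]
    - [[0.55,-0.006,-0.024],[0,0,0]]
    - [[0.75,-0.006,-0.024],[0,0,0]]
    - [[0.9,-0.006,-0.024],[0,0,0]]

```text
time_s: 17.5
tcp_pos: [0.4546, 0.0292, 0.0801]
eef_rot: [30.7, 89.9, 126.1]
contact_force: [0.5, 0.0, 0.5]
gripper_width: 0.0613
```

send_rows:
  plan:
    - [[0.1,0,0],[0,0,0]]
    - [[0.2,0,0],[0,0,0]]
    - [[0.27,0,0],[0,0,0]]
    - [[0.31,0,0],[0,0,0]]
    - [[0.32,0,0],[0,0,0]]

```text
time_s: 18.0
tcp_pos: [0.4545, 0.0292, 0.0317]
eef_rot: [50.1, 89.9, 145.5]
contact_force: [-0.1, -0.7, 0.2]
gripper_width: 0.0613
```

send_rows:
  plan:
    - [[0,0,0],[0,0,0]]
    - [[0,0,0],[0,0,0]]
    - [[0,0,0],[0,0,0]]
    - [[0,0,0],[0,0,0]]
    - [[0,0,0],[0,0,0]]
  jaw: -1
  force: 25

```text
time_s: 18.5
tcp_pos: [0.4548, 0.0293, 0.0321]
eef_rot: [22.3, 89.9, 117.7]
contact_force: [-1.2, 0.9, 4.4]
gripper_width: 0.0357
```

send_rows:
  plan:
    - [[0,0,0],[0,0,0]]
    - [[-0.1,0,0],[0,0,0]]
    - [[-0.3,0,0],[0,0,0]]
    - [[-0.5,0,0],[0,0,0]]
    - [[-0.75,0,0],[0,0,0]]

```text
time_s: 19.0
tcp_pos: [0.4538, 0.0288, 0.1449]
eef_rot: [73.6, 89.8, 169.0]
contact_force: [1.3, -0.6, -0.6]
gripper_width: 0.0359
```

```bash
python3 - <<'E'
from h import *
from plant import r
s=r.get_state();print(s["tcp_pos"],*go(s,(.6763,.122,.15),92.1))
E
```

```text
[0.45382858 0.0287569  0.14488737] [-0.038 -1.535  0.48 ] [-1.927  0.004 -0.002]
```

send_rows:
  plan:
    - [[-0.03,-0.16,0.05],[-0.19,0,0]]
    - [[-0.03,-0.31,0.1],[-0.38,0,0]]
    - [[-0.04,-0.46,0.15],[-0.57,0,0]]
    - [[-0.04,-0.62,0.19],[-0.76,0,0]]
    - [[-0.04,-0.77,0.24],[-0.95,0,0]]

```text
time_s: 19.5
tcp_pos: [0.5662, 0.0756, 0.1503]
eef_rot: [31.9, 89.8, 170.3]
contact_force: [0.3, 0.5, -1.1]
gripper_width: 0.0356
```

```bash
python3 - <<'E'
from h import *
from plant import r
s=r.get_state();print(s["tcp_pos"],*go(s,(.6763,.122,.15),92.1))
E
```

```text
[0.56618402 0.07563644 0.1503291 ] [-0.    -0.718 -0.345] [-0.97   0.005 -0.001]
```

send_rows:
  plan:
    - [[0,-0.14,-0.07],[-0.19,0,0]]
    - [[0,-0.28,-0.14],[-0.38,0,0]]
    - [[0,-0.42,-0.21],[-0.57,0,0]]
    - [[0,-0.57,-0.28],[-0.76,0,0]]
    - [[0,-0.718,-0.345],[-0.95,0,0]]

```text
time_s: 20.0
tcp_pos: [0.6769, 0.1222, 0.1493]
eef_rot: [-5.3, 89.7, 176.1]
contact_force: [0.2, -0.1, -1.5]
gripper_width: 0.036
```

```bash
python3 - <<'E'
from brown import *
s=r.get_state();print(s["tcp_pos"],*go(s,(.6763,.122,.0238),92.1))
p,w=look("w6",.02,.05)
c=cv2.cvtColor(p["color"],cv2.COLOR_RGB2HSV).astype(int);H,S,V=c[...,0],c[...,1],c[...,2]
m=(H>105)&(H<125)&(S>150)&(abs(w[...,2]-.05)<.004);t=w[m];print("rim",m.sum(),t.min(0),t.max(0))
E
```

```text
[0.67686946 0.12216861 0.14926024] [ 0.836  0.001 -0.   ] [-0.015  0.006  0.001]
brown 3250 [677.1 198.4] [79.5 35.7] 2.8 0.0364 bbox [202 149  54  91]
brown 3593 [ 682.6 -137.6] [71.4 43.7] 65.4 0.0245 bbox [554 159  86  72]
rim 3281 [0.64135285 0.06728689 0.04601643] [0.74321359 0.25570614 0.0530462 ]
```

View pics/w6.png

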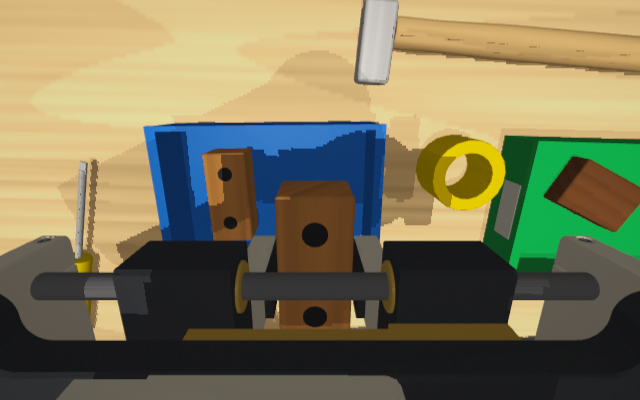

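The held block is level at (315,255) beside block 1 at (230,195). The right-hand wall at (372,190) is near the finger, so I'll shift 4 mm towards the middle and lower.

send_rows:
  plan:
    - [[0.12,-0.027,0],[-0.015,0,0]]
    - [[0.3,-0.027,0],[-0.015,0,0]]
    - [[0.47,-0.027,0],[-0.015,0,0]]
    - [[0.6,-0.027,0],[-0.015,0,0]]
    - [[0.7,-0.027,0],[-0.015,0,0]]

```text
time_s: 20.55
tcp_pos: [0.6785, 0.1272, 0.0418]
eef_rot: [5.5, 89.7, -171.9]
contact_force: [0.3, 0.4, -0.2]
gripper_width: 0.0355
```

send_rows:
  plan:
    - [[0.04,0,0],[0,0,0]]
    - [[0.07,0,0],[0,0,0]]
    - [[0.09,0,0],[0,0,0]]
    - [[0.105,0,0],[0,0,0]]
    - [[0.105,0,0],[0,0,0]]

```text
time_s: 21.05
tcp_pos: [0.6786, 0.1273, 0.0265]
eef_rot: [2.6, 89.7, -174.7]
contact_force: [0.7, -0.3, -1.3]
gripper_width: 0.0356
```

send_rows:
  plan:
    - [[0.005,0,0],[0,0,0]]
    - [[0.01,0,0],[0,0,0]]
    - [[0.015,0,0],[0,0,0]]
    - [[0.017,0,0],[0,0,0]]
    - [[0.017,0,0],[0,0,0]]

```text
time_s: 21.55
tcp_pos: [0.6787, 0.1273, 0.0243]
eef_rot: [1.9, 89.8, -175.4]
contact_force: [-1.9, -0.9, 1.5]
gripper_width: 0.0354
```

send_rows:
  plan:
    - [[0.003,0,0],[0,0,0]]
    - [[0.005,0,0],[0,0,0]]
    - [[0.006,0,0],[0,0,0]]
    - [[0.006,0,0],[0,0,0]]
    - [[0.006,0,0],[0,0,0]]

```text
time_s: 22.05
tcp_pos: [0.6787, 0.1273, 0.0242]
eef_rot: [2.3, 89.8, -175.0]
contact_force: [-4.4, 0.1, 7.3]
gripper_width: 0.0358
```

send_rows:
  plan:
    - [[0,0,0],[0,0,0]]
    - [[0,0,0],[0,0,0]]
    - [[0,0,0],[0,0,0]]
    - [[0,0,0],[0,0,0]]
    - [[0,0,0],[0,0,0]]
  jaw: 0.02

```text
time_s: 22.55
tcp_pos: [0.6786, 0.1273, 0.024]
eef_rot: [3.5, 89.8, -173.8]
contact_force: [0.1, -0.7, -0.2]
gripper_width: 0.0445
```

send_rows:
  plan:
    - [[-0.05,0,0],[0,0,0]]
    - [[-0.2,0,0],[0,0,0]]
    - [[-0.45,0,0],[0,0,0]]
    - [[-0.7,0,0],[0,0,0]]
    - [[-0.95,0,0],[0,0,0]]

```text
time_s: 23.05
tcp_pos: [0.6791, 0.1273, 0.1685]
eef_rot: [5.0, 89.8, -172.3]
contact_force: [0.8, 0.2, -0.5]
gripper_width: 0.0449
```

send_rows:
  plan:
    - [[-0.2,0,0],[0,0,0]]
    - [[-0.4,0,0],[0,0,0]]
    - [[-0.4,0,0],[0,0,0]]
    - [[-0.4,0,0],[0,0,0]]
    - [[-0.4,0,0],[0,0,0]]

```text
time_s: 23.55
tcp_pos: [0.6788, 0.1272, 0.2279]
eef_rot: [4.9, 89.7, -172.4]
contact_force: [-0.7, -0.4, 0.2]
gripper_width: 0.0446
```

```bash
python3 - <<'E'
from brown import *
look("w7",.02,.06)
p=r.capture("scene");cv2.imwrite("pics/scene1.png",cv2.resize(p["color"][100:320,180:500,::-1],None,fx=2.4,fy=2.4))
w=cloud(p);c=cv2.cvtColor(p["color"],cv2.COLOR_RGB2HSV).astype(int);H,S,V=c[...,0],c[...,1],c[...,2]
m=((H<4)|(H>174))&(S>170)&(w[...,2]>.075)&(w[...,2]<.1)&(w[...,1]<-.1)&(w[...,1]>-.3)&(w[...,0]<.55);print("plate",m.sum(),w[m].mean(0))
s=r.get_state();print(s["time_s"],s["tcp_pos"],s["contact_force"],s["gripper_width"])
E
```

```text
brown 2063 [676.9 198.7] [79.8 35.8] 2.8 0.0364 bbox [233 140  38  72]
brown 2062 [680.1 128.4] [79.7 34.7] 2.2 0.0365 bbox [299 141  32  71]
brown 2226 [ 682.5 -137.6] [70.1 43.6] 65.4 0.0245 bbox [506 154  73  58]
plate 79 [ 0.48342119 -0.21837854  0.08480926]
23.65 [0.67878603 0.12709973 0.22737351] [ 0.40764508  0.28197162 -0.08557559] 0.04492498826766282
```

View pics/scene1.png

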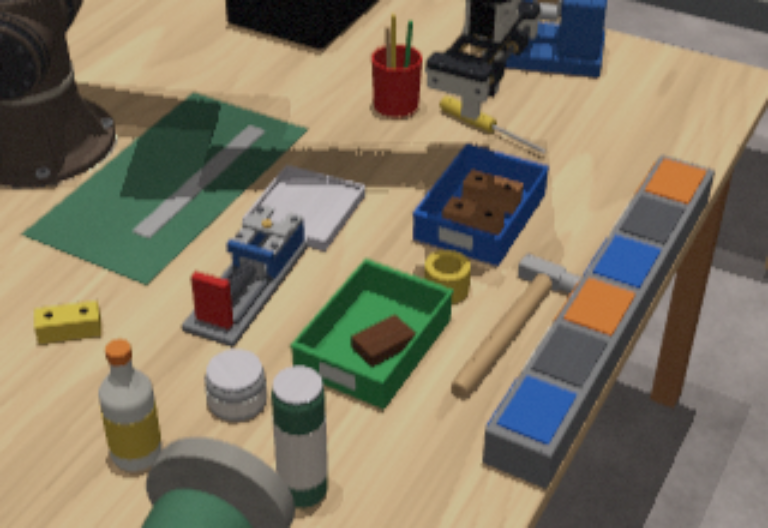

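The scene shows both blocks side by side in the blue tote at (480,200), the tray empty, the plate at home at (212,300), and the bystanders where they were. Handing in.

```bash
python3 -c "
from plant import r
print(r.close_job())"
```

```text
the job is handed in; nothing more can be done
None
```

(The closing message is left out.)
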